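Wind down the craft-room glue press

ROBOT

A 6-joint arm with a two-finger parallel gripper is mounted at the origin on the work surface. World frame = base frame: x ahead of the robot, y to its left, z up, the work surface at z = 0. Lengths are in m, angles in degrees, forces in N, time in s.
With the tool pointing down it reaches from about 0.375 to 0.75 m from the base axis. Payload 9 kg.
Tool frame: the origin (TCP) lies where the fingers leave the gripper's body, on its centre line; the fingertips stand 73 mm ahead of it and the grasp point (between the pads) lies 54 mm ahead of it (robot.tip_reach is the distance from the TCP to the fingertips, in m); z points along the fingers, y is the direction in which the jaws open and shut (so a half turn about z gives the same grasp; the last joint's range is limited). The gripper opens to 85 mm and grips with 20 to 120 N. Pads are 22 mm wide; open, the fingers measure 114 mm over their backs; the gripper's body (76 mm by 85 mm) begins 54 mm behind the grasp point. The pads swing forward as they close: fully open they stand 13 mm farther back than shut.
Start: joints at [60.579, 5.964, 5.575, 89.605, 0, 77.527], TCP at [0.175, 0.574, 0.304] pointing down, gripper open.
Joint ranges: [-171.21, 171.21], [-48.23, 106.86], [-62.78, 66.21], [-105.2, 120.99], [-86.42, 89.51], [-180, 180]. Speed limits (degrees/s): [127.2, 127.2, 147.25, 180, 180, 180].

INTERFACE

Orientations are given as [roll, pitch, yaw] about the fixed x, y, z axes, in that order (R = Rz(yaw) Ry(pitch) Rx(roll)).
In Python, from plant import robot gives the robot as it stands. Calls block until the motion is done:
- robot.move_pose(position, orientation): joint-space move of the TCP to a pose.
- robot.line_to(position, vel=0.15, rotation=None, guard=None): straight line of the TCP; rotation=None keeps the orientation; vel is the mean speed in m/s. With guard (N) it stops when the force on the tool has changed by that much, and returns True; else False.
- robot.goto_joints(angles): joint-space move.
- robot.set_gripper(opening): finger opening in m; the grip force is fixed at half the most; returns when the fingers have stopped.
- robot.pause(seconds).
- robot.ik(position, orientation): joint angles nearest the present ones, or None.
- robot.observe(): the state.
- robot.grab_frame(name): name is "side" or "top" or "wrist"; returns the picture (400x640x3 uint8, blue, green, red); there is no depth.
- robot.get_calibration(name): a dict with "vertical_fov" (degrees; the focal length in pixels is half the picture's height over the tangent of half this angle, whatever the lens; pixels are square), "cx", "cy" (the principal point, pixels), "rvec" (rotation vector, rad) and "tvec" (3), from world to camera coordinates, as OpenCV has them. Camera axes: x right, y down, z forward; pixel columns grow to the right and rows downward; lengths in m; the calibration is good to about 2 mm. A picture is of the moment at which its call begins: read the wrist's pose just before it. get_calibration takes no time and is no camera call; for the wrist camera it gives the pose at the moment of the call.
A pose or a line that the arm cannot do raises robot.IKError and nothing moves.
- robot.job_done(): hands the job in, once; it reports no verdict.
The state is a dict: "time": time; "q": joint angles; "qvel": joint speeds; "joint_torque": joint torques, N m; "tool_pos": TCP position; "tcp_rot": TCP orientation; "ft_force": force on the tool from outside, world axes, zero at the start; "torque": the same for the moment, N m; "gripper_width": finger opening in m.
Only numpy, scipy, OpenCV 4.12 (cv2) and the standard library are available. Lean on these libraries where they do the work, as an engineer would, in place of code of your own. Each camera call takes 0.05 s, during which the arm holds its last target.

TASK

A freshly glued wall of craft sticks lies in the small screw press. Pick up the big crank with the square hole by its upright handle, fit it fully down onto the square shaft end on top of the press, and wind it clockwise (seen from above) through full turns until the padded plate lies on the stick wall; then let go, leaving the crank on the shaft.

Things in the scene. Friction and masses are not known exactly. Their poses are not given: they have to be found in the camera images.
- crank_handle (a point): Big crank's upright round wooden grip (20 dia, 62 long), its centre, 48 above the crank's underside. It spins on its pin with slight drag, so the gripper can wind at a fixed yaw and the crank does not swing when carried. Crank: aluminium, 0.2 kg, lies flat, handle up; bar 26 wide, 14 thick. x: hub to handle, z up. (The small crank near by, 45 between axes, round hole, does not fit.) All in mm.
- crank_socket (a point): Centre of the big crank's square hole, at its underside, 70 mm from the handle's axis in the crank's -x. Hub 44 x 44 mm, 22 mm thick; the hole goes right through, 22.5 mm square, sides parallel to the crank's x and y. Axes as crank_handle. Coincides with press_shaft when the crank is fully down.
- press_shaft (a point): On the axis of the press's upright square shaft end, at its foot: the top of a flange 60 mm across on which the crank rests, 135 mm above the table, the highest part of the press beside the shaft. End stands 25 mm up: 18 mm square, the top 9 mm tapering to 9 mm. Sides parallel to this point's x, y, which turn with it: crank fits every quarter turn, play 15 deg and 2 mm. It never rises or sinks.
- press_screw (a joint): Turn of the shaft in rad, growing clockwise seen from above. 0: padded plate fully up, 26.4 mm over the stick wall; a full turn (6.28) lowers it 12 mm. Pad touches the wall at 13.8; its soft rubber gives until a firm stop at 16.3. Starts at 0 to 5.6, stays where left. Turning takes 0.12 N m, about 2 N at the handle. Press fixed to the table: plywood base 150 x 210 mm, two posts, grey crosshead.
Mind the look-alikes: they are no part of the job. What is shaped like the part that bears crank_handle but blue, green or turquoise is not meant.

How it is judged (in metres and radians):
On the way, in this order (a step that is already met when the one before it is completed fails the run):
1. the crank is fully down on the square shaft end, before the screw has been wound (horizontal distance between crank_socket and press_shaft below 0.008 m and z of crank_socket in the frame of press_shaft between -0.006 and 0.008 m and value of joint press_screw below 7.5 rad), for 0.2 s.
2. the screw is wound down with the crank still on the shaft (value of joint press_screw above 13 rad and horizontal distance between crank_socket and press_shaft below 0.01 m and z of crank_socket in the frame of press_shaft below 0.014 m), for 0.1 s.
At the end, for the whole second after the job is handed in: The screw is wound to the wall: joint press_screw over 13.0 rad (pad within about 1.5 mm of the stick wall, or pressing on it), at rest; the big crank sits on the square shaft end, its hole within 10 mm of the shaft's axis and its underside within 10 mm of the flange, and is let go (value of joint press_screw above 13 rad and horizontal distance between crank_socket and press_shaft below 0.01 m and z of crank_socket in the frame of press_shaft between -0.006 and 0.01 m and velocity of joint press_screw between -0.2 and 0.2 rad/s); the robot touches nothing.
It also fails if it takes over 72 s, if anything falls off the work surface, if the arm or the gripper's body presses on something with over 40 N, if the wrist force passes 120 N, or if a joint passes its speed limit or range.

## Working session

There is one attempt and no reset: what is moved stays moved. The work goes in short steps, each a Python script; the robot and the scene stay as the last script left them, time stands still between calls to the robot, and variables do not carry over. Pictures are saved under pics/ and viewed, and the job is handed in when it is done.

```bash
ls; mkdir -p pics; python3 - <<'E'
from plant import robot
import cv2
for n in ["side","top","wrist"]:
    c=robot.get_calibration(n); im=robot.grab_frame(n); cv2.imwrite(f"pics/a_{n}.png",im); print(n,c)
s=robot.observe(); print(s)
E
```

```text
pics
side {'vertical_fov': 49.503634157516075, 'cx': 317.1139823442568, 'cy': 204.59057337707347, 'rvec': array([ 2.35318063, -0.13019521,  0.06776597]), 'tvec': array([-0.45529005,  0.28846192,  1.21681683])}
top {'vertical_fov': 52.01387964613533, 'cx': 318.03320923384024, 'cy': 200.3844333978903, 'rvec': array([ 2.17447027, -2.11108218,  0.18862517]), 'tvec': array([0.20210343, 0.49623467, 1.02418445])}
wrist {'vertical_fov': 59.01339627368831, 'cx': 311.6661683375137, 'cy': 207.0069545301424, 'rvec': array([-2.32968027, -1.72637751, -0.24828051]), 'tvec': array([-0.59931734, -0.03767126,  0.3789418 ])}
{'time': 0.15, 'q': array([ 6.05796268e+01,  5.99072949e+00,  5.53689609e+00,  8.96044155e+01,
       -3.24553939e-04,  7.75258827e+01]), 'qvel': array([-0.04613773,  0.00940119,  0.14624149, -0.08353548, -0.11385363,
       -0.00251664]), 'joint_torque': array([ 3.49726615e-03, -5.57359207e+01,  5.04006493e+01,  1.25759011e-02,
       -3.05953108e-04, -1.25981103e-05]), 'tool_pos': array([0.17479325, 0.57378403, 0.30329739]), 'tcp_rot': array([-1.79943056e+02, -1.22647805e-02,  1.63053738e+02]), 'ft_force': array([ 0.70094373, -0.92910377, -0.2874876 ]), 'torque': array([0.00499717, 0.05965745, 0.02348575]), 'gripper_width': 0.08566757188896419}
```

View pics/a_side.png

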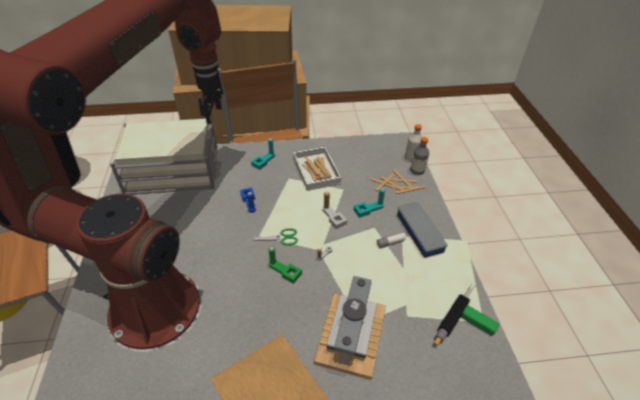

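View pics/a_top.png

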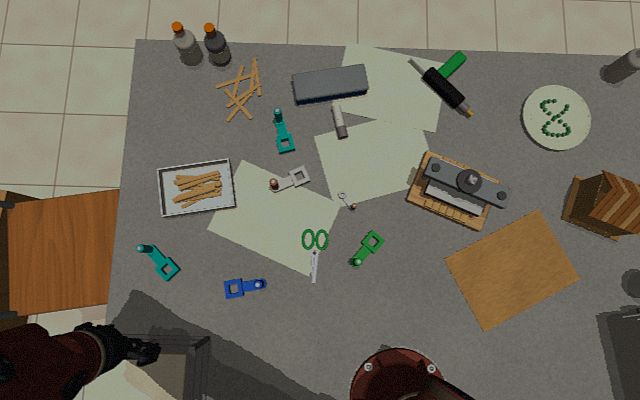

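View pics/a_wrist.png

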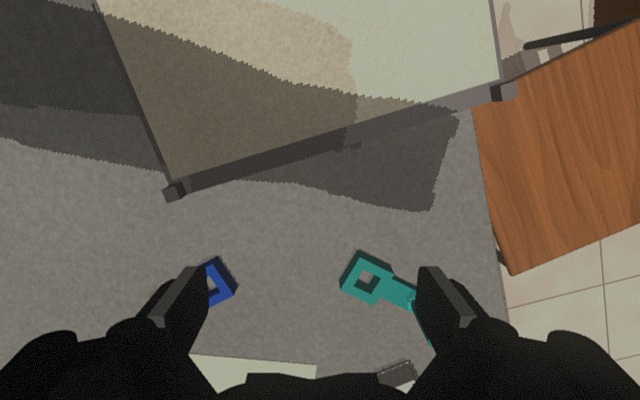

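The candidates in the top view are cranks at (284,130) turquoise, (158,262) turquoise, (245,287) blue, (367,248) green, (290,180) bare aluminium with a wooden grip, and (347,201) a tiny grey one. The one at (290,180) fits: big, aluminium, square hole, wooden handle. The press is at (465,190). I'll confirm both in enlarged crops.

```bash
python3 - <<'E'
import cv2,numpy as np
t=cv2.imread("pics/a_top.png"); s=cv2.imread("pics/a_side.png")
def crop(im,x,y,w,h,k): return cv2.resize(im[y:y+h,x:x+w],None,fx=k,fy=k,interpolation=cv2.INTER_CUBIC)
A=crop(t,255,155,110,60,7);cv2.imwrite("pics/b1.png",A)
cv2.imwrite("pics/b2.png",crop(t,400,140,120,90,6))
cv2.imwrite("pics/b3.png",np.hstack([crop(s,300,180,60,90,6),crop(s,310,265,70,90,6)]))
E
```

```text
(no output)
```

View pics/b1.png

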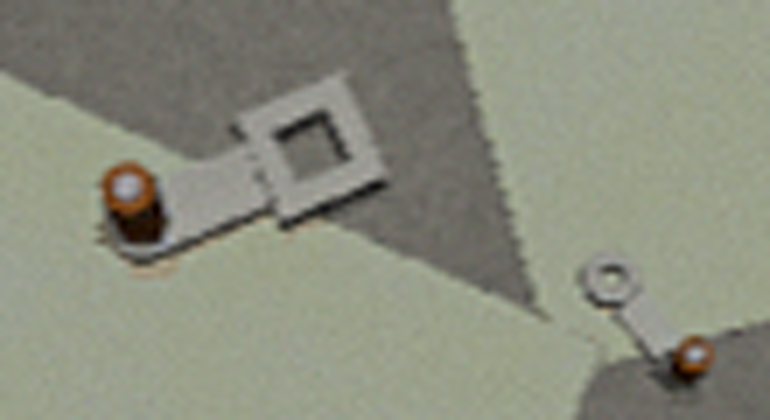

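View pics/b2.png

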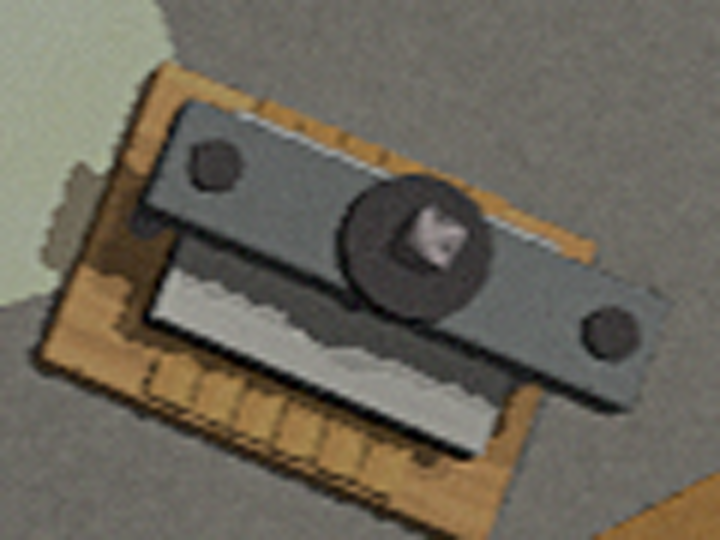

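View pics/b3.png

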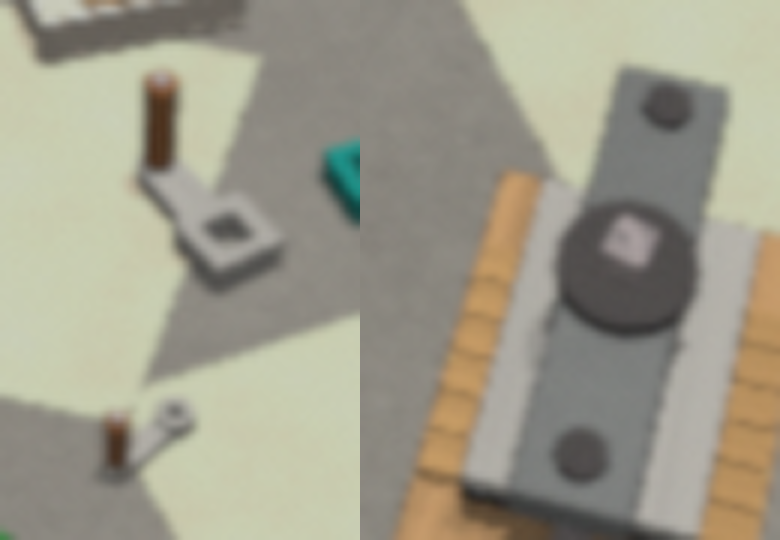

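Both are confirmed. The big crank has a wooden grip top at crop (128,186) and a square hole at (313,150), while the small one has a round hole. The press flange is a dark disc centred at crop (415,248), with the light square tip at (440,237). Next I'll compute positions and look closer with the wrist camera.

```bash
cat > h.py <<'E'
import cv2,numpy as np
from plant import robot
def ray(c,u,v):
    f=200/np.tan(np.radians(c["vertical_fov"])/2)
    R=cv2.Rodrigues(np.array(c["rvec"]))[0]; t=np.array(c["tvec"]).ravel()
    d=R.T@np.array([(u-c["cx"])/f,(v-c["cy"])/f,1]); return -R.T@t,d
def on(c,u,v,z):
    o,d=ray(c,u,v); return o+d*(z-o[2])/d[2]
def proj(c,P):
    f=200/np.tan(np.radians(c["vertical_fov"])/2)
    K=np.array([[f,0,c["cx"]],[0,f,c["cy"]],[0,0,1.]])
    return cv2.projectPoints(np.array(P,float).reshape(-1,3),np.array(c["rvec"]),np.array(c["tvec"]),K,None)[0].reshape(-1,2)
E
python3 - <<'E'
from h import *
c=robot.get_calibration("top"); s=robot.get_calibration("side")
print("handle",on(c,273.3,181.6,.079), on(s,300+160/6,180+76/6,.079))
print("hub",on(c,299.7,176.4,.022), on(s,300+228/6,180+229/6,.022))
print("flange",on(c,469.2,181.3,.135),on(s,310+268/6,265+268/6,.135))
print("tip",on(c,473.3,179.5,.16),on(s,310+270/6,265+238/6,.16))
for n in (c,s): 
  R=cv2.Rodrigues(n["rvec"])[0]; print(-R.T@n["tvec"])
q=robot.observe()
w=robot.get_calibration("wrist"); R=cv2.Rodrigues(w["rvec"])[0]; Rt=cv2.Rodrigues(np.array([0,0,1.]))[0]
from scipy.spatial.transform import Rotation as Ro
T=Ro.from_euler('xyz',q["tcp_rot"],degrees=True).as_matrix()
print("cam in tool",T.T@(-R.T@w["tvec"]-q["tool_pos"]), T.T@R.T)
for p in [[.55,-.05,.4],[.62,-.05,.36],[.5,.25,.3]]:
  for y in (0,45,90,135,180): print(p,y,robot.ik(p,[180,0,y]))
E
```

```text
handle [0.5276745  0.33061719 0.079     ] [0.52766876 0.33172212 0.079     ]
hub [0.55581982 0.26703388 0.022     ] [0.55833515 0.26557568 0.022     ]
flange [ 0.53153928 -0.14160668  0.135     ] [ 0.53263962 -0.14816135  0.135     ]
tip [ 0.53052644 -0.14161996  0.16      ] [ 0.53139745 -0.1495758   0.16      ]
[0.31826024 0.22842943 1.08746441]
[ 0.36651543 -0.70342473  1.06864522]
cam in tool [ 7.14086655e-02 -9.60290033e-05 -7.01166985e-02] [[ 2.69092589e-04 -9.58920248e-01 -2.83675671e-01]
 [ 9.99999961e-01  2.80521710e-04  3.33586323e-07]
 [ 7.92573018e-05 -2.83675660e-01  9.58920285e-01]]
[0.55, -0.05, 0.4] 0 [-18.76652077   0.24761826   9.776198    99.52857974   0.
 161.23347923]
[0.55, -0.05, 0.4] 45 [-18.76652077   0.24761826   9.776198    99.52857974   0.
 116.23347923]
[0.55, -0.05, 0.4] 90 [-18.76652077   0.24761826   9.776198    99.52857974   0.
  71.23347923]
[0.55, -0.05, 0.4] 135 [-18.76652077   0.24761826   9.776198    99.52857974   0.
  26.23347923]
[0.55, -0.05, 0.4] 180 [-18.76652077   0.24761826   9.776198    99.52857974   0.
 -18.76652077]
[0.62, -0.05, 0.36] 0
[... 233 characters left out ...]
 95.96214672   0.
  73.36333419]
[0.62, -0.05, 0.36] 135 [-16.63666581  11.2136475   17.17579422  95.96214672   0.
  28.36333419]
[0.62, -0.05, 0.36] 180 [-16.63666581  11.2136475   17.17579422  95.96214672   0.
 -16.63666581]
[0.5, 0.25, 0.3] 0 [  13.15989011   -1.25941312   -2.23905015   89.02036297    0.
 -166.84010989]
[0.5, 0.25, 0.3] 45 [ 13.15989011  -1.25941312  -2.23905015  89.02036297   0.
 148.15989011]
[0.5, 0.25, 0.3] 90 [ 13.15989011  -1.25941312  -2.23905015  89.02036297   0.
 103.15989011]
[0.5, 0.25, 0.3] 135 [13.15989011 -1.25941312 -2.23905015 89.02036297  0.         58.15989011]
[0.5, 0.25, 0.3] 180 [13.15989011 -1.25941312 -2.23905015 89.02036297  0.         13.15989011]
```

```bash
python3 - <<'E'
from h import *
robot.move_pose([.531,-.145,.345],[180,0,180])
robot.pause(.3)
c=robot.get_calibration("wrist"); im=robot.grab_frame("wrist"); cv2.imwrite("pics/c1.png",im)
import json; json.dump({k:np.array(v).tolist() for k,v in c.items()},open("c1.json","w"))
s=robot.observe();print(s["time"],s["tool_pos"],s["tcp_rot"])
print(proj(c,[.531,-.145,.135]))
E
```

```text
3.325 [ 0.5310587  -0.1448185   0.34497429] [ 1.79997533e+02 -1.04753062e-03 -1.79984268e+02]
[[311.7649374  193.59120917]]
```

View pics/c1.png

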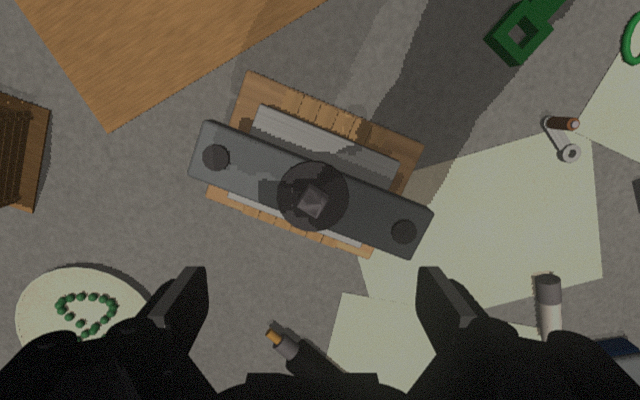

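```bash
python3 - <<'E'
import cv2,numpy as np
im=cv2.imread("pics/c1.png")[150:250,260:365]
g=cv2.convertScaleAbs(cv2.resize(im,None,fx=6,fy=6,interpolation=cv2.INTER_CUBIC),alpha=2.2,beta=-40)
cv2.imwrite("pics/c2.png",g)
E
```

```text
(no output)
```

View pics/c2.png

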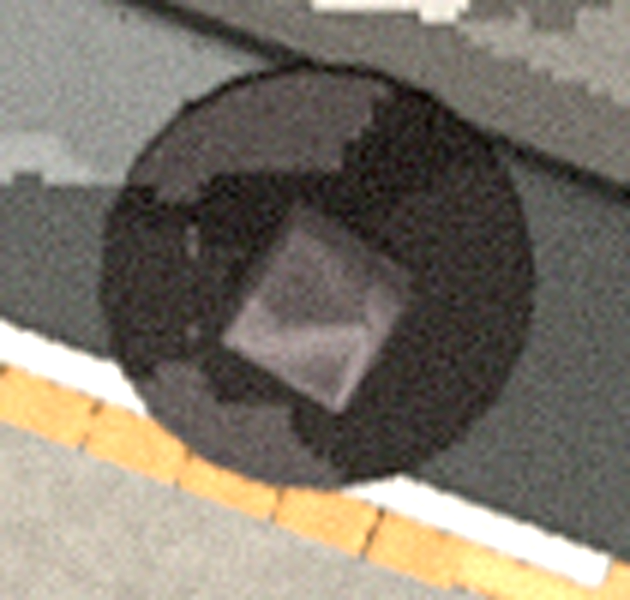

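```bash
python3 - <<'E'
from h import *
import json
c=json.load(open("c1.json")); 
print("flange",on(c,313.0,196.1,.135))
P=np.array([on(c,260+x/6,150+y/6,.151) for x,y in [(300,205),(412,285),(338,412),(222,340)]])
print(P,P.mean(0))
for i in range(4):
  d=P[(i+1)%4]-P[i]; print(np.hypot(*d[:2]),np.degrees(np.arctan2(d[1],d[0]))%90)
t=robot.get_calibration("top"); 
# crank from top image hub corners
C=np.array([on(t,255+x/7,155+y/7,.022) for x,y in [(238,120),(345,72),(385,182),(283,228)]])
print(C.mean(0))
for i in range(4):
  d=C[(i+1)%4]-C[i]; print(np.hypot(*d[:2]),np.degrees(np.arctan2(d[1],d[0]))%90)
E
```

```text
flange [ 0.53311819 -0.14398681  0.135     ]
[[ 0.51949031 -0.14635766  0.151     ]
 [ 0.53002751 -0.13193266  0.151     ]
 [ 0.54726853 -0.14139148  0.151     ]
 [ 0.53743516 -0.15649738  0.151     ]] [ 0.53355538 -0.14404479  0.151     ]
0.017863734481484223 53.852555157278104
0.01966524403154812 61.2498313793169
0.018024518692815364 56.937409929860465
0.020611440330549357 60.53143046863099
[0.55562529 0.26707556 0.022     ]
0.04474713712831508 26.622592607979165
0.045472738158724164 21.401369616558185
0.042429708773117386 26.542525528899546
0.045261399580018874 24.317278294621612
```

```bash
python3 - <<'E'
from h import *
import json
robot.move_pose([.528,.325,.26],[180,0,203.6])
robot.pause(.3)
c=robot.get_calibration("wrist"); im=robot.grab_frame("wrist"); cv2.imwrite("pics/d1.png",im)
json.dump({k:np.array(v).tolist() for k,v in c.items()},open("d1.json","w"))
s=robot.observe();print(s["time"],s["tool_pos"],s["tcp_rot"])
u,v=proj(c,[.5277,.331,.079])[0]; print(u,v, proj(c,[.5556,.267,.022]))
E
```

```text
5.4167 [0.52822392 0.32462359 0.26006533] [-1.79998418e+02  5.01837370e-03 -1.56438051e+02]
320.7606727945732 206.1864107352285 [[241.26886807 188.24531963]]
```

View pics/d1.png

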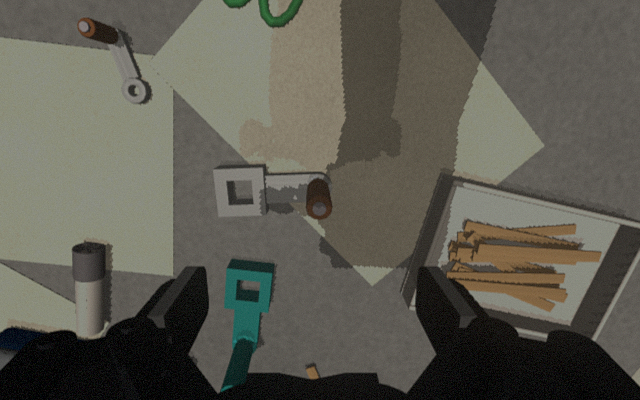

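The grip top is at (318,207) and the hub at (241,191), both within 2 mm of the predicted positions. The turquoise crank and the stick box are clear of the fingers, so I'll grasp now.

```bash
python3 - <<'E'
from h import *
import json
c=json.load(open("d1.json"))
h=on(c,318,207,.079); b=np.array([on(c,x,y,.022) for x,y in [(214,168),(264,165),(267,214),(218,217)]]).mean(0)
d=h-b; print(h,b,np.hypot(d[0],d[1]),np.degrees(np.arctan2(d[1],d[0])))
h=(h[:2]+np.array([.5277,.331]))/2; print(h)
robot.line_to([h[0],h[1],.20],vel=.2)
g=robot.line_to([h[0],h[1],.110],vel=.12,guard=12); print(g)
robot.set_gripper(0.0)
s=robot.observe();print(s["time"],s["tool_pos"],s["ft_force"],s["gripper_width"])
robot.line_to([h[0],h[1],.30],vel=.2)
s=robot.observe();print(s["time"],s["tool_pos"],s["ft_force"],s["gripper_width"])
for n in ["wrist","side","top"]: cv2.imwrite(f"pics/e_{n}.png",robot.grab_frame(n))
E
```

```text
[0.52909277 0.32938    0.079     ] [0.55860104 0.26761941 0.022     ] 0.06844784885700533 115.53776539685236
[0.52839638 0.33019   ]
False
7.3917 [0.52849795 0.33032549 0.1103276 ] [-0.31458062  0.91302563  3.02100142] 0.018656978304241685
8.4917 [0.52799825 0.33002297 0.29844221] [ 0.22281303 -0.36703273 -1.85373323] 0.018747223122981223
```

View pics/e_wrist.png

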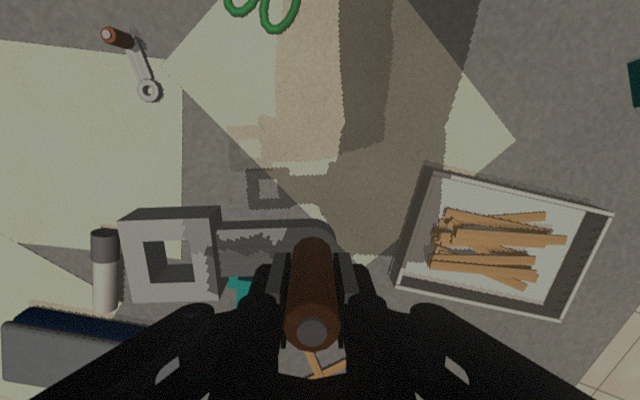

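View pics/e_side.png

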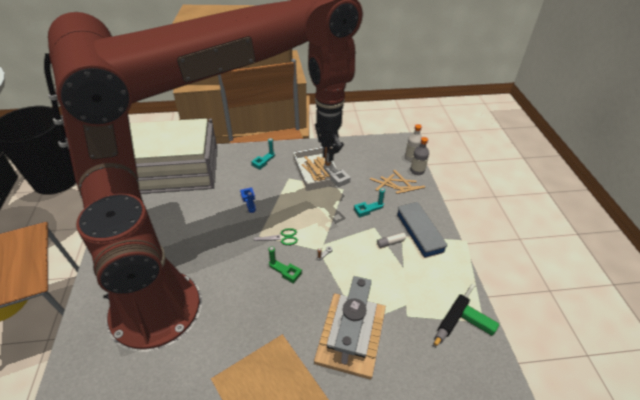

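```bash
python3 - <<'E'
import cv2
im=cv2.imread("pics/e_wrist.png")[190:320,100:350]
cv2.imwrite("pics/e2.png",cv2.convertScaleAbs(cv2.resize(im,None,fx=3.2,fy=3.2,interpolation=cv2.INTER_CUBIC),alpha=1.8))
E
```

```text
(no output)
```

View pics/e2.png

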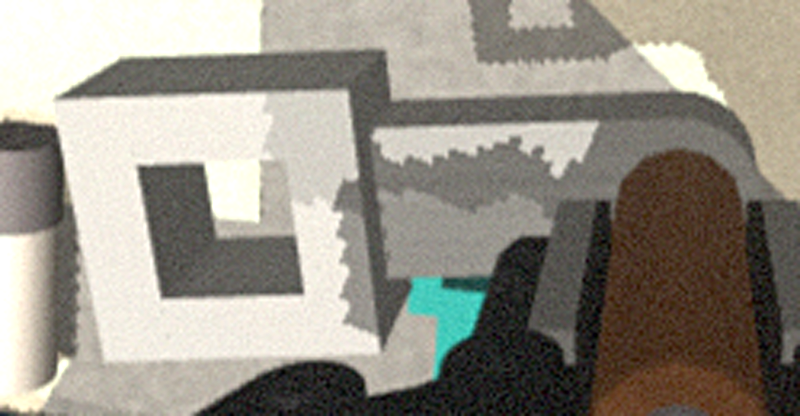

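```bash
python3 - <<'E'
from h import *
c=robot.get_calibration("wrist"); s=robot.observe(); p=s["tool_pos"]
z=p[2]-.110+.022
for Q in ([(58,98),(348,88),(382,352),(103,360)],[(137,167),(288,160),(304,297),(162,297)]):
  C=np.array([on(c,100+x/3.2,190+y/3.2,z) for x,y in Q])
  for i in range(4):
    d=C[(i+1)%4]-C[i]; print(np.hypot(*d[:2]),np.degrees(np.arctan2(d[1],d[0]))%90)
  d=p-C.mean(0); print(C.mean(0),np.hypot(*d[:2]),np.degrees(np.arctan2(d[1],d[0])),s["tcp_rot"])
E
```

```text
0.04295011645120406 25.695382950381074
0.04389795108852261 25.942390108169764
0.04433605675925496 25.483267966184542
0.043749768197246096 24.128366779012993
[0.55848268 0.26713182 0.2105067 ] 0.06989496619874558 115.8960906258134 [ 1.79992738e+02 -1.30537767e-01 -1.56401748e+02]
0.022830432709329423 26.457075750409118
0.022848024583876254 24.314541500672473
0.022107847553327058 23.631828292869514
0.0217426107353328 26.18109361913116
[0.5588694  0.26719197 0.2105067 ] 0.07001075128742719 116.20229625483651 [ 1.79992738e+02 -1.30537767e-01 -1.56401748e+02]
```

```bash
python3 - <<'E'
from h import *
import json
a=np.radians(148); S=np.array([.5332,-.144]); H=S+.07*np.array([np.cos(a),np.sin(a)])
print(robot.ik([H[0],H[1],.31],[180,0,236.2]))
robot.move_pose([H[0],H[1],.31],[180,0,236.2]); robot.pause(.3)
s=robot.observe();print(s["time"],H,s["tool_pos"],s["tcp_rot"],s["ft_force"],s["gripper_width"])
c=robot.get_calibration("wrist");json.dump({k:np.array(v).tolist() for k,v in c.items()},open("f1.json","w"))
for n in ["wrist","side","top"]: cv2.imwrite(f"pics/f_{n}.png",robot.grab_frame(n))
im=cv2.imread("pics/f_wrist.png")[150:330,60:330]
cv2.imwrite("pics/f2.png",cv2.convertScaleAbs(cv2.resize(im,None,fx=2.9,fy=2.9,interpolation=cv2.INTER_CUBIC),alpha=2))
im=cv2.imread("pics/f_side.png")[220:380,270:430]
cv2.imwrite("pics/f3.png",cv2.resize(im,None,fx=3.6,fy=3.6,interpolation=cv2.INTER_CUBIC))
E
```

```text
[-28.18830601 -13.97286856 -12.88174088  91.09112769   0.
 -84.38830601]
10.5583 [ 0.47383663 -0.10690565] [ 0.47399841 -0.10654598  0.30998593] [ 1.79996556e+02 -4.47652465e-04 -1.23763317e+02] [-0.09961038  1.10986615 -1.48856509] 0.018771910469405982
```

View pics/f2.png

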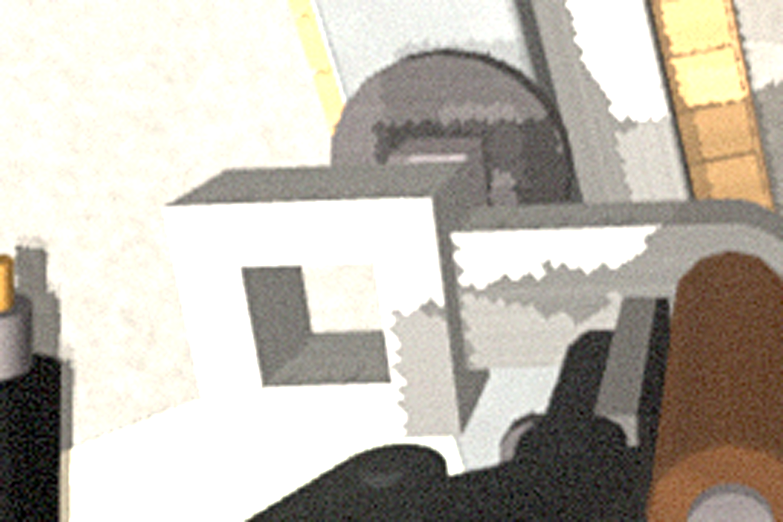

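View pics/f3.png

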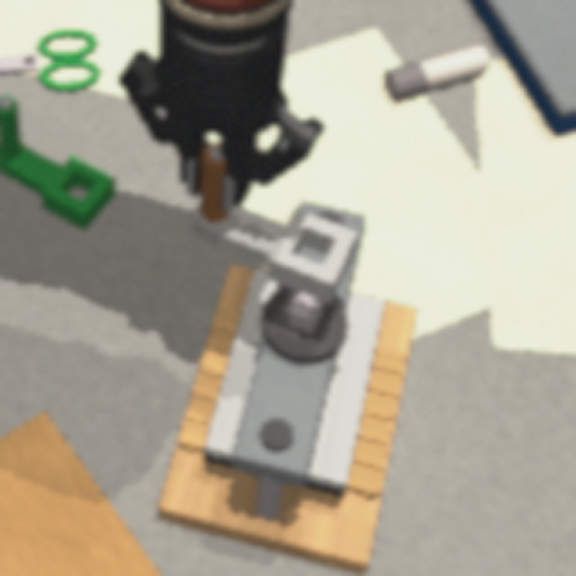

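The shaft tip behind the hub is parallel to the hub's edges, so I'll go down with a guard.

```bash
python3 - <<'E'
from h import *
H=np.array([.47384,-.1069])
robot.line_to([H[0],H[1],.275],vel=.1)
g=robot.line_to([H[0],H[1],.2445],vel=.04,guard=10)
s=robot.observe();print(g,s["time"],s["tool_pos"],s["tcp_rot"],s["ft_force"],s["torque"])
for n in ["wrist","side","top"]: cv2.imwrite(f"pics/g_{n}.png",robot.grab_frame(n))
im=cv2.imread("pics/g_wrist.png")[150:330,60:330]
a=cv2.convertScaleAbs(cv2.resize(im,None,fx=1.9,fy=1.9,interpolation=cv2.INTER_CUBIC),alpha=2)
b=cv2.resize(cv2.imread("pics/g_side.png")[220:380,270:430][:, :],(342,342),interpolation=cv2.INTER_CUBIC)[:a.shape[0]]
print(a.shape,b.shape); cv2.imwrite("pics/g2.png",a); cv2.imwrite("pics/g3.png",cv2.resize(b,None,fx=1.7,fy=1.7))
E
```

```text
True 11.9417 [ 0.47339555 -0.10658144  0.24493393] [ 1.79933343e+02 -4.71147830e-03 -1.23788578e+02] [-0.95193072  0.60741978  5.31914991] [ 0.1149377   0.20514288 -0.02093562]
(342, 513, 3) (342, 342, 3)
```

View pics/g2.png

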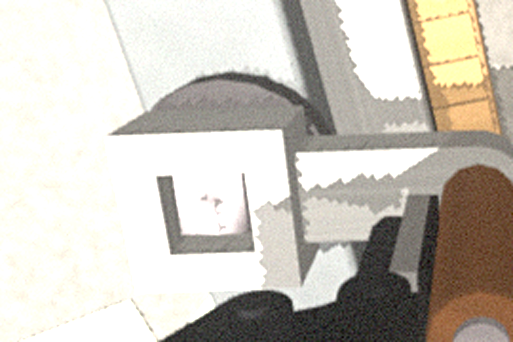

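View pics/g3.png

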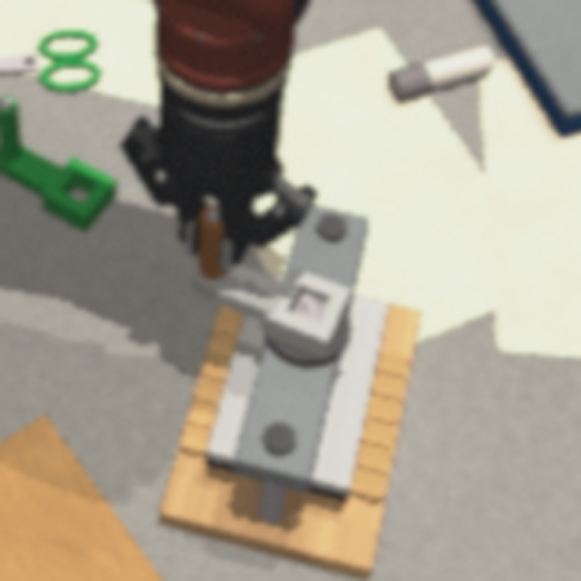

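Seated: z is 0.245 as expected, and the square shaft shows in the hole in both views. Next is the first part of the winding, with the forces logged.

```bash
cat > wind.py <<'E'
from h import *
S=np.array([.5332,-.144]); R=.07
def wind(a0,total,step=20,vel=.14,z=.2452,stopF=None):
    """a0 handle angle deg; clockwise by total deg"""
    done=0; log=[]
    while done<total-1e-6:
        d=min(step,total-done); done+=d; a=np.radians(a0-done)
        g=robot.line_to([S[0]+R*np.cos(a),S[1]+R*np.sin(a),z],vel=vel,guard=30)
        s=robot.observe(); f=s["ft_force"]; t=np.array([np.sin(a),-np.cos(a)]); r=np.array([np.cos(a),np.sin(a)])
        log.append((done,f[:2]@t,f[:2]@r,f[2]))
        print(f"{done:.0f} t={s['time']:.2f} Ft={f[:2]@t:.1f} Fr={f[:2]@r:.1f} Fz={f[2]:.1f} z={s['tool_pos'][2]:.4f}",g)
        if g: break
        if stopF and -(f[:2]@t)>stopF: print("stopF"); break
    return done
E
python3 - <<'E'
from wind import *
robot.pause(.2)
wind(148,120)
E
```

```text
20 t=12.62 Ft=-0.6 Fr=-3.0 Fz=-0.0 z=0.2453 False
40 t=12.94 Ft=-0.0 Fr=-3.9 Fz=0.3 z=0.2452 False
60 t=13.27 Ft=1.0 Fr=-2.8 Fz=0.5 z=0.2452 False
80 t=13.59 Ft=0.1 Fr=-0.2 Fz=1.5 z=0.2452 False
100 t=13.92 Ft=0.1 Fr=2.4 Fz=0.5 z=0.2453 False
120 t=14.24 Ft=0.2 Fr=4.8 Fz=0.8 z=0.2454 False
```

```bash
python3 - <<'E'
from wind import *
s=robot.observe();print(s["tool_pos"],s["ft_force"])
for n in ["wrist","side"]: cv2.imwrite(f"pics/i_{n}.png",robot.grab_frame(n))
a=cv2.resize(cv2.imread("pics/i_wrist.png")[120:330,60:580],None,fx=1.1,fy=1.1)
b=cv2.resize(cv2.imread("pics/i_side.png")[250:390,280:430],None,fx=3.5,fy=3.5,interpolation=cv2.INTER_CUBIC)
cv2.imwrite("pics/i2.png",cv2.convertScaleAbs(a,alpha=2)); cv2.imwrite("pics/i3.png",b)
E
```

```text
[ 0.59485503 -0.11099645  0.24537454] [4.29180936 2.04665012 0.77826326]
```

View pics/i2.png

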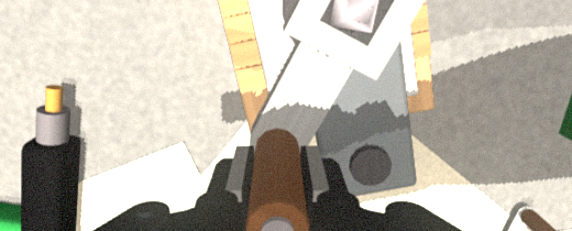

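View pics/i3.png

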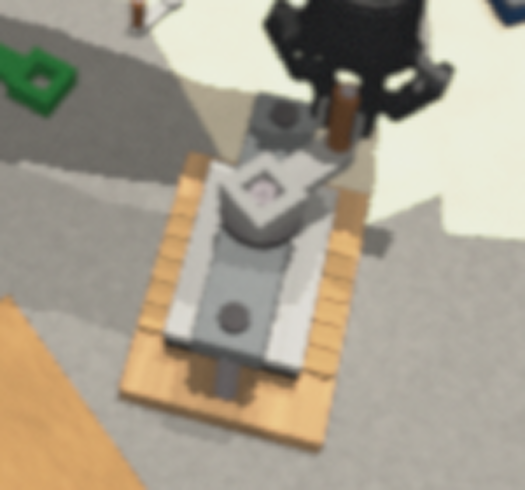

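```bash
sed -i 's/^S=.*/S=np.array([.5341,-.1444]); R=.07/' wind.py; python3 - <<'E'
from wind import *
wind(28,330,stopF=8)
cv2.imwrite("pics/j_side.png",robot.grab_frame("side"))
b=cv2.resize(cv2.imread("pics/j_side.png")[250:390,280:430],None,fx=3.5,fy=3.5,interpolation=cv2.INTER_CUBIC)
cv2.imwrite("pics/j3.png",b)
E
```

```text
20 t=14.67 Ft=0.5 Fr=2.9 Fz=0.1 z=0.2452 False
40 t=14.99 Ft=0.5 Fr=2.5 Fz=0.5 z=0.2452 False
60 t=15.32 Ft=1.0 Fr=2.7 Fz=-0.1 z=0.2452 False
80 t=15.64 Ft=1.5 Fr=3.1 Fz=-0.3 z=0.2453 False
100 t=15.97 Ft=1.5 Fr=2.9 Fz=0.9 z=0.2453 False
120 t=16.29 Ft=0.5 Fr=3.9 Fz=1.8 z=0.2453 False
140 t=16.62 Ft=1.7 Fr=4.9 Fz=2.0 z=0.2453 False
160 t=16.94 Ft=0.6 Fr=6.5 Fz=3.3 z=0.2453 False
180 t=17.27 Ft=0.7 Fr=6.1 Fz=4.1 z=0.2453 False
200 t=17.59 Ft=0.1 Fr=6.3 Fz=4.7 z=0.2452 False
220 t=17.92 Ft=2.1 Fr=5.9 Fz=6.0 z=0.2452 False
240 t=18.24 Ft=2.1 Fr=6.6 Fz=6.0 z=0.2452 False
260 t=18.57 Ft=1.6 Fr=5.2 Fz=5.5 z=0.2452 False
280 t=18.89 Ft=1.6 Fr=5.8 Fz=4.9 z=0.2452 False
300 t=19.22 Ft=0.3 Fr=4.7 Fz=4.7 z=0.2453 False
320 t=19.54 Ft=1.2 Fr=2.8 Fz=3.0 z=0.2453 False
330 t=19.79 Ft=1.3 Fr=2.4 Fz=2.0 z=0.2452 False
```

View pics/j3.png

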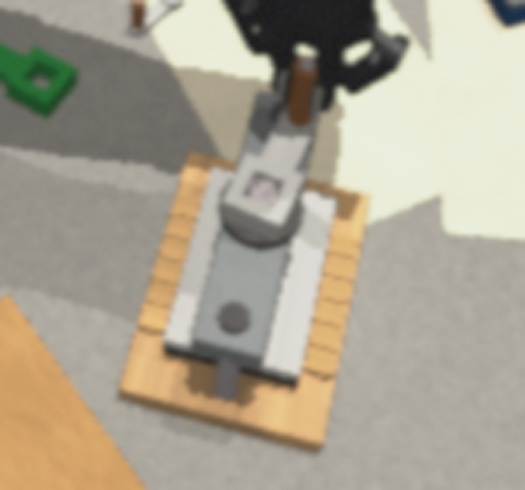

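```bash
python3 - <<'E'
import cv2,numpy as np
o=[]
for n in "fij":
    im=cv2.imread(f"pics/{n}_side.png")[325:382,310:376]
    o.append(cv2.convertScaleAbs(cv2.resize(im,None,fx=4,fy=6,interpolation=cv2.INTER_CUBIC),alpha=1.4))
cv2.imwrite("pics/k.png",np.hstack(o))
E
```

```text
(no output)
```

View pics/k.png

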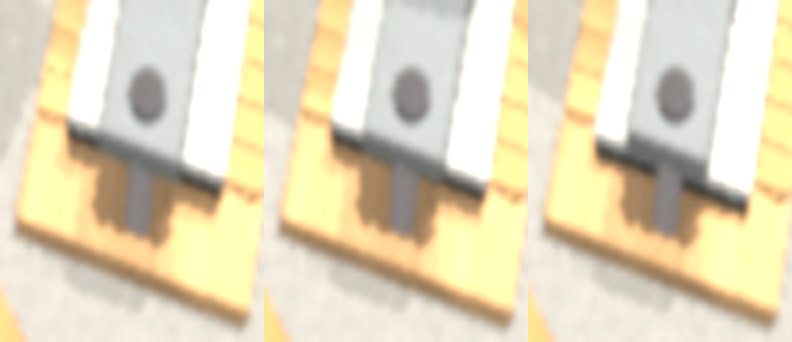

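```bash
python3 - <<'E'
from wind import *
d=wind(28-330,180,step=15,vel=.1,stopF=4)
cv2.imwrite("pics/l_side.png",robot.grab_frame("side"))
t=robot.get_calibration("side")
print(proj(t,[[.53,-.2,.08],[.53,-.2,.068]]))
E
```

```text
15 t=20.18 Ft=0.5 Fr=1.9 Fz=0.7 z=0.2452 False
30 t=20.51 Ft=1.3 Fr=1.7 Fz=0.8 z=0.2452 False
45 t=20.84 Ft=0.6 Fr=1.4 Fz=0.8 z=0.2452 False
60 t=21.18 Ft=1.6 Fr=0.7 Fz=0.3 z=0.2451 False
75 t=21.51 Ft=0.8 Fr=1.0 Fz=0.3 z=0.2452 False
90 t=21.84 Ft=0.4 Fr=-0.8 Fz=0.5 z=0.2452 False
105 t=22.18 Ft=0.1 Fr=0.1 Fz=0.6 z=0.2452 False
120 t=22.51 Ft=1.2 Fr=0.6 Fz=0.2 z=0.2452 False
135 t=22.84 Ft=0.2 Fr=1.1 Fz=0.4 z=0.2453 False
150 t=23.18 Ft=1.3 Fr=1.1 Fz=-0.2 z=0.2453 False
165 t=23.51 Ft=0.4 Fr=3.4 Fz=1.7 z=0.2453 False
180 t=23.84 Ft=0.3 Fr=3.4 Fz=2.4 z=0.2453 False
[[355.70954045 340.17027928]
 [355.35652705 342.52581234]]
```

```bash
python3 - <<'E'
import cv2,numpy as np
ims={n:cv2.imread(f"pics/{n}_side.png") for n in "fijl"}
o=[]
for n in "fjl":
    im=ims[n][325:382,310:376]
    o.append(cv2.convertScaleAbs(cv2.resize(im,None,fx=4,fy=6,interpolation=cv2.INTER_CUBIC),alpha=1.4))
cv2.imwrite("pics/m.png",np.hstack(o))
# vertical bright->dark edge of plate's right front corner, subpixel, columns
for n in "fijl":
    g=cv2.cvtColor(ims[n],cv2.COLOR_BGR2GRAY).astype(float)
    r=[]
    for c in range(356,364):
        col=g[345:366,c]; d=np.clip(-np.diff(col),0,None); k=d.argmax(); w=d[max(0,k-2):k+3]; r.append(345+.5+(np.arange(max(0,k-2),max(0,k-2)+len(w))*w).sum()/w.sum())
    print(n,np.round(r,1),np.median(r))
E
```

```text
f [352.3 352.5 352.7 353.  353.2 353.5 353.8 354.1] 353.08125102745356
i [353.1 353.1 353.3 353.6 353.9 354.1 354.3 354.7] 353.7702773522535
j [355.1 355.1 355.5 355.8 356.1 356.2 356.6 356.8] 355.9766102838824
l [356.2 356.3 356.7 357.  357.2 357.3 357.7 358. ] 357.07391381137404
```

View pics/m.png

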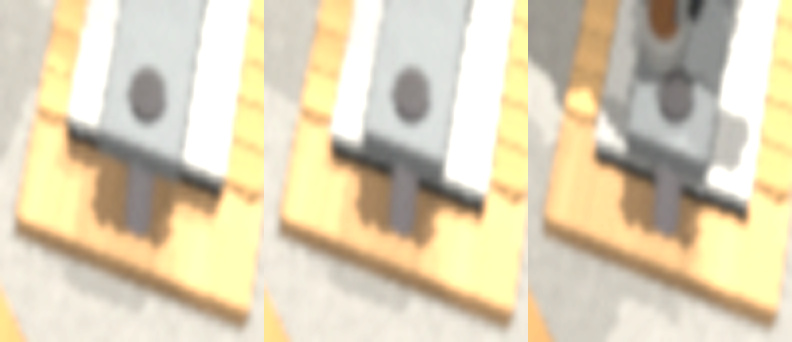

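```bash
cat >> wind.py <<'E'
def windg(a0,total,step=15,vel=.08,z=.2452,guard=6):
    done=0
    while done<total-1e-6:
        d=min(step,total-done); a=np.radians(a0-done-d)
        g=robot.line_to([S[0]+R*np.cos(a),S[1]+R*np.sin(a),z],vel=vel,guard=guard)
        s=robot.observe(); f=s["ft_force"]; p=s["tool_pos"][:2]-S
        an=np.degrees(np.arctan2(p[1],p[0])); t=np.array([np.sin(a),-np.cos(a)]); r=np.array([np.cos(a),np.sin(a)])
        print(f"{done+d:.0f} ang={an:.1f} t={s['time']:.2f} Ft={f[:2]@t:.1f} Fr={f[:2]@r:.1f} Fz={f[2]:.1f}",g)
        if g: return done,an
        done+=d
    return done,an
E
python3 - <<'E'
from wind import *
print(windg(28-510,90))
cv2.imwrite("pics/n_side.png",robot.grab_frame("side"))
E
```

```text
15 ang=-128.1 t=24.10 Ft=1.4 Fr=2.3 Fz=2.5 True
(0, np.float64(-128.07620470663966))
```

```bash
python3 - <<'E'
from wind import *
a=-128.1
for v,g in ((.03,6),(.03,4),(.03,6),(.03,8),(.08,10)):
    d,an=windg(a,8,step=8,vel=v,guard=g); print(v,g,an-a); a=an
E
```

```text
8 ang=-136.3 t=24.66 Ft=1.0 Fr=2.7 Fz=4.2 False
0.03 6 -8.17435451429833
8 ang=-144.6 t=25.14 Ft=1.4 Fr=3.3 Fz=5.4 False
0.03 4 -8.347823873358436
8 ang=-152.8 t=25.63 Ft=0.4 Fr=4.6 Fz=5.2 False
0.03 6 -8.221804010887581
8 ang=-161.0 t=26.12 Ft=1.1 Fr=5.2 Fz=5.9 False
0.03 8 -8.131350151259227
8 ang=-169.1 t=26.39 Ft=0.2 Fr=4.7 Fz=4.9 False
0.08 10 -8.096077243485325
```

```bash
python3 - <<'E'
from wind import *
print(windg(-169.1,90,step=10,vel=.04,guard=5))
cv2.imwrite("pics/o_side.png",robot.grab_frame("side"))
E
```

```text
10 ang=-170.5 t=26.60 Ft=-2.4 Fr=0.5 Fz=2.0 True
(0, np.float64(-170.45537499499554))
```

```bash
python3 - <<'E'
from wind import *
a=-170.5; tot=0; trips=[]
while tot<90 :
    g0=robot.observe()["time"]
    d,an=windg(a,8,step=8,vel=.04,guard=6); 
    m=(a-an)%360; tot+=m; a=an
    if m<6:
        trips.append(tot)
        if len(trips)>=3: break
print(tot,a,trips)
cv2.imwrite("pics/o_side.png",robot.grab_frame("side"))
E
```

```text
8 ang=-172.2 t=26.86 Ft=-3.1 Fr=0.8 Fz=2.5 True
8 ang=-173.7 t=27.07 Ft=-4.1 Fr=0.7 Fz=1.9 True
8 ang=-175.3 t=27.27 Ft=-4.9 Fr=0.7 Fz=1.7 True
4.764201120600575 -175.26420112060057 [np.float64(1.698785008790452), np.float64(3.2272598755018294), np.float64(4.764201120600575)]
```

```bash
python3 - <<'E'
from wind import *
a=-175.3
for i in range(5):
    d,an=windg(a,6,step=6,vel=.04,guard=15); print((a-an)%360); a=an
cv2.imwrite("pics/o_side.png",robot.grab_frame("side"));cv2.imwrite("pics/o_wrist.png",robot.grab_frame("wrist"))
ims={n:cv2.imread(f"pics/{n}_side.png") for n in "fijlo"}
for n in "fijlo":
    g=cv2.cvtColor(ims[n],cv2.COLOR_BGR2GRAY).astype(float)
    r=[]
    for c in range(356,364):
        col=g[345:366,c]; d=np.clip(-np.diff(col),0,None); k=d.argmax(); w=d[max(0,k-2):k+3]; r.append(345+.5+(np.arange(max(0,k-2),max(0,k-2)+len(w))*w).sum()/w.sum())
    print(n,np.median(r))
cv2.imwrite("pics/o3.png",cv2.resize(ims["o"][250:390,280:430],None,fx=3.5,fy=3.5,interpolation=cv2.INTER_CUBIC))
E
```

```text
6 ang=-178.0 t=27.55 Ft=-5.2 Fr=1.5 Fz=1.6 True
2.6817961139640545
6 ang=-179.7 t=27.76 Ft=-5.7 Fr=1.1 Fz=1.3 True
1.767364508070898
6 ang=178.5 t=27.97 Ft=-5.4 Fr=1.9 Fz=1.5 True
1.725040662501442
6 ang=176.8 t=28.18 Ft=-5.3 Fr=2.0 Fz=1.9 True
1.7395963900762013
6 ang=175.2 t=28.38 Ft=-5.9 Fr=1.6 Fz=2.5 True
1.5534711682886382
f 353.08125102745356
i 353.7702773522535
j 355.9766102838824
l 357.07391381137404
o 357.2467555875991
```

View pics/o3.png

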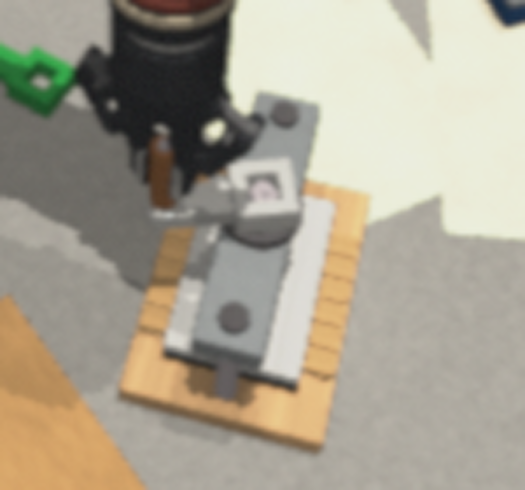

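View pics/o_wrist.png

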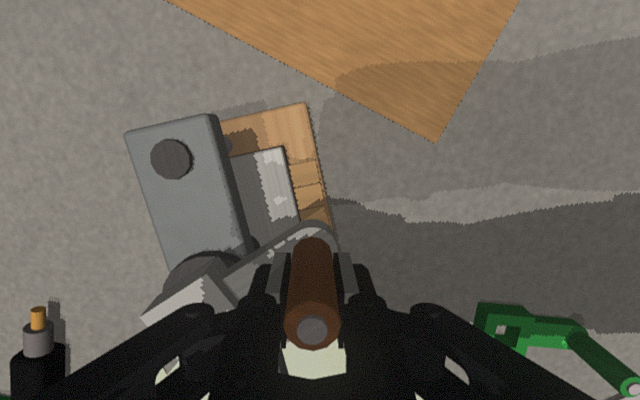

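```bash
python3 - <<'E'
from wind import *
a=175.2
for g in (15,25):
    d,an=windg(a,10,step=10,vel=.04,guard=g); print((a-an)%360); a=an
s=robot.observe(); print(s["tool_pos"],s["gripper_width"],s["torque"],s["ft_force"],s["time"])
im=cv2.imread("pics/o_side.png")[280:340,310:380]; cv2.imwrite("pics/p.png",cv2.resize(im,None,fx=9,fy=9,interpolation=cv2.INTER_CUBIC))
cv2.imwrite("pics/p_top.png",robot.grab_frame("top"))
im=cv2.imread("pics/p_top.png")[140:230,400:520]; cv2.imwrite("pics/p2.png",cv2.resize(im,None,fx=6,fy=6,interpolation=cv2.INTER_CUBIC))
E
```

```text
10 ang=174.2 t=28.71 Ft=-8.6 Fr=1.1 Fz=1.7 True
0.9791876178053087
10 ang=166.9 t=29.15 Ft=-23.0 Fr=5.4 Fz=7.8 False
7.348887797664162
[ 0.46590135 -0.12849445  0.24613251] 0.018431059645902016 [-4.42952794  2.30030538 -0.13469561] [-11.412359   -20.69454598   7.76652371] 29.15
```

View pics/p.png

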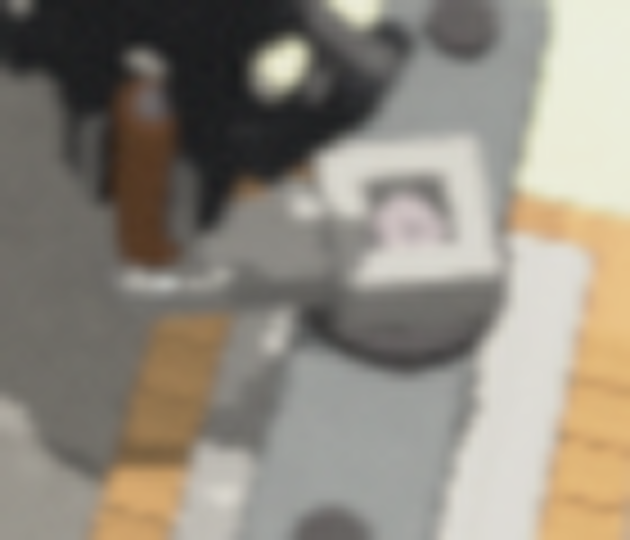

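View pics/p2.png

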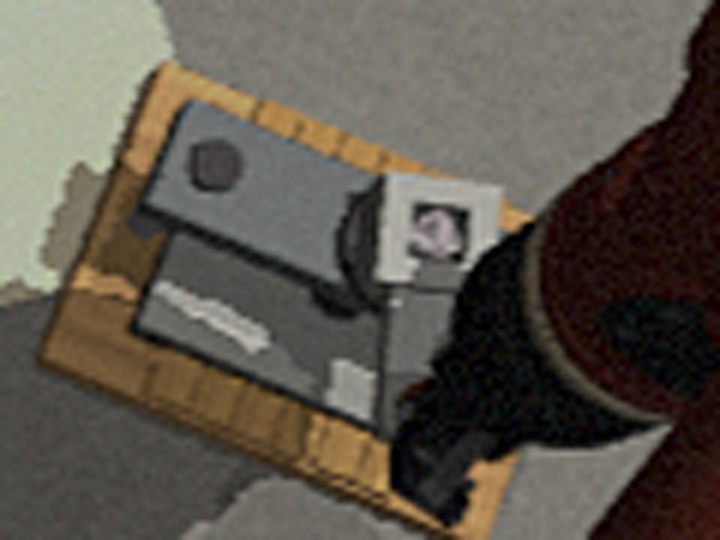

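```bash
python3 - <<'E'
from wind import *
p=robot.observe()["tool_pos"]
a=np.radians(171); H=[S[0]+R*np.cos(a),S[1]+R*np.sin(a)]
robot.line_to([H[0],H[1],.2452],vel=.04)
s=robot.observe(); print(s["ft_force"],s["tool_pos"])
robot.set_gripper(.05)
s=robot.observe(); print(s["time"],s["ft_force"])
robot.line_to([H[0],H[1],.36],vel=.15)
robot.pause(.2)
s=robot.observe(); print(s["time"],s["ft_force"])
for n in ["wrist","side","top"]: cv2.imwrite(f"pics/q_{n}.png",robot.grab_frame(n))
cv2.imwrite("pics/q2.png",cv2.resize(cv2.imread("pics/q_side.png")[270:390,290:410],None,fx=5,fy=5,interpolation=cv2.INTER_CUBIC))
for n in "fjloq":
    g=cv2.cvtColor(cv2.imread(f"pics/{n}_side.png"),cv2.COLOR_BGR2GRAY).astype(float)
    r=[]
    for c in range(356,364):
        col=g[345:366,c]; d=np.clip(-np.diff(col),0,None); k=d.argmax(); w=d[max(0,k-2):k+3]; r.append(345+.5+(np.arange(max(0,k-2),max(0,k-2)+len(w))*w).sum()/w.sum())
    print(n,np.median(r))
E
```

```text
[-4.9721349  -0.86623635  8.01555385] [ 0.46478626 -0.13370237  0.2457411 ]
29.9667 [ 0.12856137  0.42479154 -0.01530993]
31.0833 [ 0.99567848  0.42931967 -0.32322421]
f 353.08125102745356
j 355.9766102838824
l 357.07391381137404
o 357.2467555875991
q 357.23584392014516
```

View pics/q_wrist.png

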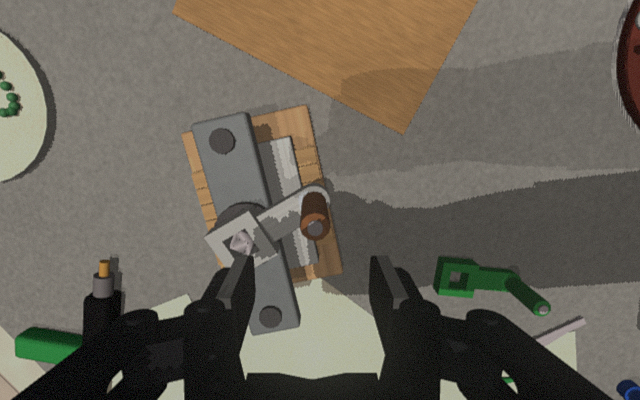

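View pics/q2.png

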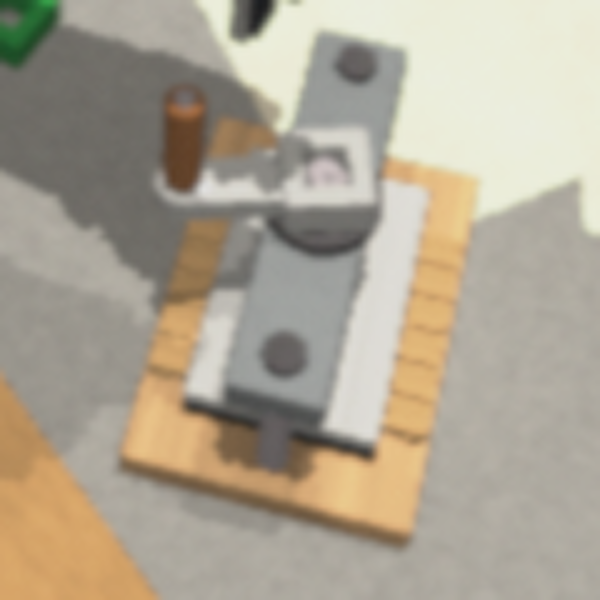

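```bash
python3 - <<'E'
from h import *
from scipy.spatial.transform import Rotation as Ro
tgt=np.array([.53,-.144,.06])
q0=robot.observe()["q"]; res=[]
for az in range(20,200,10):      # direction from press to camera
  for el in (8,14,20):
    for roll in (0,90,180,270):
      for dist in (.25,.32,.4):
        # camera forward
        u=np.array([np.cos(np.radians(az))*np.cos(np.radians(el)),np.sin(np.radians(az))*np.cos(np.radians(el)),np.sin(np.radians(el))])
        cam=tgt+dist*u; f=-u
        r=np.cross(f,[0,0,1]); r/=np.linalg.norm(r); d=np.cross(f,r)
        Rc=np.stack([r,d,f],1)@Ro.from_euler('z',roll,degrees=True).as_matrix()
        Rtc=np.array([[0,-.95892,-.28368],[1,0,0],[0,-.28368,.95892]])
        T=Rc@Rtc.T; p=cam-T@np.array([.0714,0,-.0701])
        tip=p+T[:,2]*.073; 
        if tip[2]<.05 or p[2]<.12: continue
        # gripper fingers keep distance
        o=Ro.from_matrix(T).as_euler('xyz',degrees=True)
        try: q=robot.ik(p,o)
        except Exception: q=None
        if q is not None: res.append((np.abs(np.array(q)-q0).max(),az,el,roll,dist,p.round(3),o.round(1),tip.round(3),np.round(q,0)))
res.sort(key=lambda r:r[0]); print(len(res))
for r in res[:25]: print(*r)
E
```

```text
85
59.920038354343845 190 20 270 0.32 [ 0.323 -0.23   0.14 ] [109.2  -5.6 115.5] [ 0.384 -0.198  0.116] [-90.   0. -42. 101.  57. -52.]
60.799664106327 70 20 270 0.32 [0.559 0.078 0.14 ] [109.2  -5.6  -4.5] [0.556 0.009 0.116] [  16.   41.   11.  102.  -64. -129.]
61.808335355796835 80 20 270 0.4 [0.533 0.154 0.167] [109.2  -5.6   5.5] [0.542 0.085 0.143] [  24.   35.    7.  101.  -65. -131.]
64.30996295638712 80 14 270 0.4 [0.535 0.163 0.136] [103.4  -3.9   6. ] [0.543 0.093 0.119] [  26.   47.   14.  111.  -67. -121.]
65.32805113408335 80 20 270 0.32 [0.52 0.08 0.14] [109.2  -5.6   5.5] [0.529 0.011 0.116] [  18.   24.   -9.   84.  -68. -145.]
65.49723109982914 70 20 270 0.4 [0.585 0.149 0.167] [109.2  -5.6  -4.5] [0.582 0.08  0.143] [  21.   52.   29.  116.  -60. -121.]
65.75426212381905 90 20 270 0.4 [0.481 0.15  0.167] [109.2  -5.6  15.5] [0.502 0.084 0.143] [  27.   17.  -14.   84.  -69. -147.]
65.79755198024195 180 20 270 0.32 [ 0.311 -0.193  0.14 ] [109.2  -5.6 105.5] [ 0.377 -0.172  0.116] [-96. -19. -57. 100.  60. -47.]
69.14613935585365 130 20 90 0.32 [0.427 0.055 0.14 ] [
[... 1470 characters left out ...]
295 -0.172  0.119] [-117.   -5.  -56.  110.   44.  -73.]
93.47250375712714 190 20 0 0.4 [ 0.224 -0.198  0.121] [180.  -86.5  10. ] [ 0.296 -0.185  0.117] [-124.   11.  -54.  110.   46.    4.]
99.2308625563431 130 20 90 0.4 [0.378 0.112 0.167] [-109.2   -5.6 -155.5] [0.405 0.048 0.143] [ 29.  -6. -38.  76. -70.  14.]
99.26358471760645 120 20 90 0.32 [0.463 0.07  0.14 ] [-109.2   -5.6 -165.5] [0.478 0.002 0.116] [ 19.   9. -26.  73. -70.  14.]
113.9218571414795 130 14 90 0.4 [0.372 0.12  0.136] [-103.4   -3.9 -156. ] [0.4   0.054 0.119] [ 31.   6. -34.  81. -74.  29.]
119.62183596253453 120 20 90 0.4 [0.425 0.135 0.167] [-109.2   -5.6 -165.5] [0.44  0.067 0.143] [ 28.  17. -17.  94. -66.  34.]
```

```bash
python3 - <<'E'
from h import *
o=[109.2,-5.6,5.5]
robot.move_pose([.533,.17,.33],o)
robot.line_to([.533,.16,.167],vel=.15); robot.pause(.2)
s=robot.observe(); print(s["time"],s["tool_pos"],s["ft_force"])
im=robot.grab_frame("wrist"); im=cv2.rotate(im,cv2.ROTATE_90_CLOCKWISE); 
cv2.imwrite("pics/r.png",im[:600])
E
```

```text
33.925 [0.53324385 0.16018641 0.16767085] [ 0.66499146 -0.53109203  0.32317834]
```

View pics/r.png

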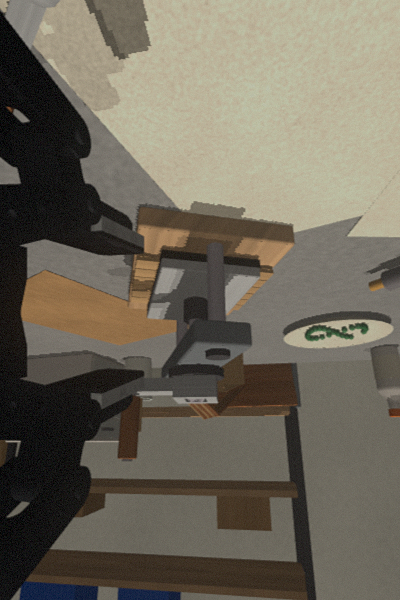

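Upside down; I'll rotate it and zoom in.

```bash
python3 - <<'E'
import cv2
im=cv2.rotate(cv2.imread("pics/r.png"),cv2.ROTATE_180)  # 600x400
im=im[180:420,90:290]
cv2.imwrite("pics/r2.png",cv2.convertScaleAbs(cv2.resize(im,None,fx=2.5,fy=2.5,interpolation=cv2.INTER_CUBIC),alpha=1.6))
im2=im[130:195,20:180]
cv2.imwrite("pics/r3.png",cv2.convertScaleAbs(cv2.resize(im2,None,fx=5,fy=5,interpolation=cv2.INTER_CUBIC),alpha=2))
E
```

```text
(no output)
```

View pics/r2.png

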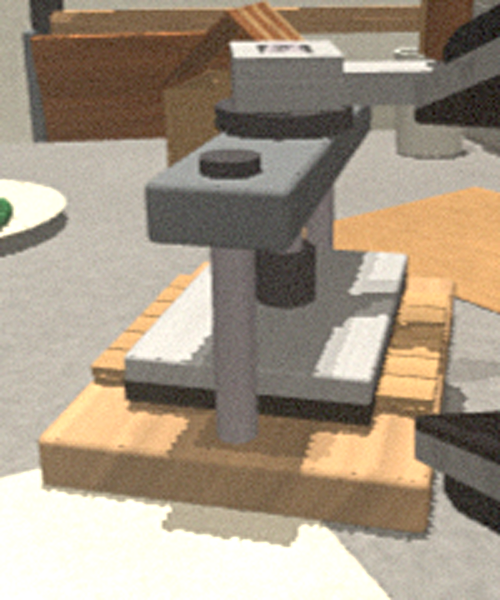

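View pics/r3.png

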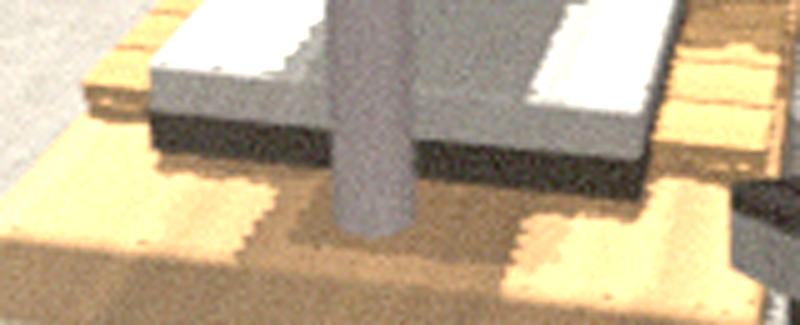

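```bash
python3 - <<'E'
from h import *
c=robot.get_calibration("wrist")
def orig(x3,y3): # r3 -> original pixel
    x=20+x3/5+90; y=130+y3/5+180      # in rotated-180 600x400 image
    x,y=399-x,599-y                    # r.png coords (600x400 of 640x400)
    # r = rotate90cw(im): r[y,x] = im[399-x, y]
    return y,399-x
# check with known point: base top z? base bottom edge
pts={"plate top FL":(150,72),"plate top FR":(645,112),"plate bot FL":(150,115),"pad bot FL":(153,150),"pad bot FR":(640,197),"post foot":(372,232),"stick R front top":(768,148),"stick R front bot":(768,176),"stick L front top":(85,85),"stick L front bot":(90,113)}
for k,v in pts.items():
    u,w=orig(*v); print(k,np.round([u,w],1),"z0",on(c,u,w,0.0).round(3),"z.02",on(c,u,w,.02).round(3),"z.04",on(c,u,w,.04).round(3))
s=robot.get_calibration("side")
def tri(a,b):
    o1,d1=ray(c,*a);o2,d2=ray(s,*b); A=np.stack([d1,-d2],1); t=np.linalg.lstsq(A,o2-o1,rcond=None)[0]; p,q=o1+t[0]*d1,o2+t[1]*d2; return ((p+q)/2).round(4),np.linalg.norm(p-q)
print(proj(c,[[.5332,-.144,.135],[.5332,-.144,.157]]))
E
```

```text
plate top FL [274.6 140. ] z0 [ 0.61  -0.182  0.   ] z.02 [ 0.609 -0.141  0.02 ] z.04 [ 0.608 -0.099  0.04 ]
plate top FR [266.6 239. ] z0 [ 0.492 -0.139  0.   ] z.02 [ 0.503 -0.101  0.02 ] z.04 [ 0.513 -0.064  0.04 ]
plate bot FL [266. 140.] z0 [ 0.61  -0.158  0.   ] z.02 [ 0.609 -0.119  0.02 ] z.04 [ 0.607 -0.079  0.04 ]
pad bot FL [259.  140.6] z0 [ 0.61  -0.141  0.   ] z.02 [ 0.608 -0.103  0.02 ] z.04 [ 0.607 -0.065  0.04 ]
pad bot FR [249.6 238. ] z0 [ 0.504 -0.1    0.   ] z.02 [ 0.513 -0.066  0.02 ] z.04 [ 0.523 -0.032  0.04 ]
post foot [242.6 184.4] z0 [ 0.564 -0.095  0.   ] z.02 [ 0.567 -0.062  0.02 ] z.04 [ 0.57  -0.029  0.04 ]
stick R front top [259.4 263.6] z0 [ 0.469 -0.116  0.   ] z.02 [ 0.482 -0.081  0.02 ] z.04 [ 0.495 -0.046  0.04 ]
stick R front bot [253.8 263.6] z0 [ 0.473 -0.103  0.   ] z.02 [ 0.485 -0.069  0.02 ] z.04 [ 0.498 -0.036  0.04 ]
stick L front top [272. 127.] z0 [ 0.626 -0.178  0.   ] z.02 [ 0.623 -0.136  0.02 ] z.04 [ 0.62  -0.095  0.04 ]
stick L front bot [266.4 128. ] z0 [ 0.625 -0.162  0.   ] z.02 [ 0.622 -0.122  0.02 ] z.04 [ 0.619 -0.082  0.04 ]
[[378.21270206 204.35894041]
 [399.17089342 204.25122582]]
```

```bash
python3 - <<'E'
from h import *
c=robot.get_calibration("wrist"); s=robot.get_calibration("side"); t=robot.get_calibration("top")
S=np.array([.5338,-.1443]); n=np.array([.361,.9327])
for zt in (.038,.044,.050,.056,.062):
    fr=(on(c,266.6,239,zt)[:2]-S)@n; fl=(on(c,274.6,140,zt)[:2]-S)@n
    bk=(on(s,360,357.2,zt)[:2]-S)@n
    print(zt,fr.round(4),fl.round(4),bk.round(4))
E
```

```text
0.038 0.064 0.0654 -0.0731
0.044 0.0756 0.077 -0.076
0.05 0.0873 0.0886 -0.079
0.056 0.0989 0.1002 -0.082
0.062 0.1106 0.1118 -0.0849
```

The end view shows the pad on the wall. Plate top works out at z≈0.044, so the pad underside is about 0.027, the same as the wall top. The hub sits flat on the flange, and the gripper is clear.

```bash
python3 - <<'E'
from plant import robot
s=robot.observe(); print(s["time"],abs(s["qvel"]).max(),s["ft_force"]); robot.job_done()
E
```

```text
33.975 0.25445516220239106 [0.21553024 0.3940794  0.07714256]
the job is handed in; nothing more can be done
```

The job is handed in at 34.0 s. I picked up the big aluminium crank by its handle, seated it on the square shaft, and wound it clockwise about 700° to firm resistance. I then let go with the crank left on the shaft.

- **Seating:** the crank came down to within 1 mm of the expected height. The square shaft showed inside the hole before I started winding.
- **Winding resistance:** the turn ran free (slow moves did not trip a 4 N guard) until about 680°. Resistance then rose sharply, to about 23 N at the handle.
- **Plate on the wall:** the last view from the end of the press puts the pad underside at about 27 mm, level with the wall top, to within roughly 2 mm.
- **Crank and gripper:** the crank hub lies flat on the flange, and the gripper was clear with almost no force on it.

**Not settled:**
- I could not read the screw angle directly. The sudden rise in force suggests the firm stop rather than first contact with the soft pad; either way it should be past 13.8 rad.
- The guard also tripped once earlier, at about 636° during a faster move. I took that as a false trip, because slower moves after it ran free.
- The side view's plate travel over the last stretch was less than I expected from the turn, about 0.17 px against 0.4 px. That fits the screw having already stopped.

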